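# Put the touch-up paint tins back on their own colours

## Robot

A 6-joint arm with a two-finger parallel gripper is mounted at the origin on the work surface. World frame = base frame: x ahead of the robot, y to its left, z up, the work surface at z = 0. Lengths are in m, angles in rad, forces in N, time in s.
With the tool pointing down it reaches from about 0.35 to 0.775 m from the base axis. Payload 7.3 kg.
Tool frame: the origin (TCP) lies at the very end of the fingers, on their centre line; the grasp point (between the pads) lies 19 mm behind it; z points along the fingers, y is the line along which they close (so a half turn about z gives the same grasp; the last joint's range is limited). The gripper opens to 92 mm and grips with 3 to 60 N. Pads are 19 mm wide; open, the fingers measure 130 mm over their backs; the gripper's body (75 mm by 190 mm) begins 47 mm behind the grasp point.
Start: joints at [-1.414, 0.342, 1.524, -0, 1.275, -0.146], TCP at [0.157, -0.501, 0.227] pointing down, gripper open.
Joint ranges: [-2.53, 2.53], [-0.77, 2.02], [0.04, 2.7], [-1, 4.14], [0.28, 2.66], [-3.11, 3.11]. Speed limits (rad/s): [2.57, 2.57, 3.14, 3.14, 3.14, 3.14].

## Interface

Orientations are given as [roll, pitch, yaw] about the fixed x, y, z axes, in that order (R = Rz(yaw) Ry(pitch) Rx(roll)).
In Python, from cell import robot gives the robot as it stands. The module is installed in compiled form; this text tells all that it offers.
- The arm moves only by the tool arm_command, never from a script. Its argument "moves" is a list of rows, each a list of 3 entries, a list of its own where there are three numbers: the shift along the tool's x, y, z in m, then the turn, a rotation vector about the tool's x, y, z in rad, then the finger opening in m, from 0 to 0.0918. In form: [[[dx, dy, dz], [ax, ay, az], claw], ...]. A call has exactly 5 rows; each row is the pose to reach, as a shift and turn from the pose commanded when the call began, along the tool's axes at that moment; what a row does not reach only later rows make up. A row lasts 1/10 s, in which the tool goes at most 50 mm and 8.59 degrees, less where a joint would pass 70% of its speed; a pose out of reach is approached as far as the arm can. A call with a gripper value outside its range is refused whole. The fingers move at their own pace and stop on an object; "squeeze" is the grip in N (left out, the last holds). Time passes only in rows, so rows that repeat a pose let the fingers close, or fill a call up. It gives the time, the measured TCP pose, the force, the opening and the grip force at its end, in the units of the state.
- robot.observe(): the state, without advancing time (a new reading comes with each control period).
- robot.read_camera(name): name is "side" or "top" or "wrist"; returns the picture (480x640x3 uint8, red, green, blue); there is no depth.
- robot.camera_model(name): a dict with "fx", "fy", "cx", "cy" (pixels), "R" (3x3) and "t" (3): a world point X has camera coordinates R X + t. Camera axes: x right, y down, z forward; pixel columns grow to the right and rows downward; lengths in m; the calibration is good to about 2 mm. A picture is of the moment at which its call begins: read the wrist's pose just before it. camera_model takes no time and is no camera call; for the wrist camera it gives the pose at the moment of the call.
- robot.hand_in(): hands the job in; it is judged then, once.
The state is a dict: "time": time; "qpos": joint angles; "qvel": joint speeds; "joint_efforts": joint torques, N m; "tool_pos": TCP position; "tool_rot": TCP orientation; "contact_force": force on the tool from outside, world axes, zero at the start; "torque": the same for the moment, N m; "opening": finger opening in m; "grip_force": force on a finger pad.
Only numpy, scipy, OpenCV 4.12 (cv2) and the standard library are available. Lean on these libraries where they do the work, as an engineer would, in place of code of your own. Each camera call takes 0.05 s, during which the arm holds its last target. There are 200 camera calls.

## Task

First clear the grey spare board: press the paintbrush that lies on it down into the spring clip, by the middle of its handle, until it is held fully home. Then, parking a tin on the grey board on the way, move the three paint tins round so that each stands upright and centred on the board of its own colour. Never stand a tin on the bare bench, leave the glass jar where it is, and let go of everything at the end.

Things in the scene. Friction and masses are not known exactly. Their poses are not given: they have to be found in the camera images.
- tin_red: red sample paint tin: upright steel cylinder 56 mm across and 58 mm high over all, with a red label and a red lid (the lid is 52 mm across, its edge begins 52 mm up; grip the 56 mm body below it). Loose, 0.15 to 0.3 kg. Origin: centre of its underside, z up. Starts on the blue board.
- tin_blue: blue sample paint tin: upright steel cylinder 56 mm across and 58 mm high over all, with a blue label and a blue lid (the lid is 52 mm across, its edge begins 52 mm up; grip the 56 mm body below it). Loose, 0.15 to 0.3 kg. Origin: centre of its underside, z up. Starts on the yellow board.
- tin_yellow: yellow sample paint tin: upright steel cylinder 56 mm across and 58 mm high over all, with a yellow label and a yellow lid (the lid is 52 mm across, its edge begins 52 mm up; grip the 56 mm body below it). Loose, 0.15 to 0.3 kg. Origin: centre of its underside, z up. Starts on the red board.
- board_red: Red square board, 100 x 100 mm and 10 mm thick, fixed flat on the bench. Origin: centre of its underside, so its top is 10 mm above the origin; x and y along its edges, z up.
- board_blue: Blue square board, 100 x 100 mm and 10 mm thick, fixed flat on the bench. Origin: centre of its underside, so its top is 10 mm above the origin; x and y along its edges, z up.
- board_yellow: Yellow square board, 100 x 100 mm and 10 mm thick, fixed flat on the bench. Origin: centre of its underside, so its top is 10 mm above the origin; x and y along its edges, z up.
- board_spare: Grey spare square board, 100 x 100 mm and 10 mm thick, fixed flat on the bench. Origin: centre of its underside, so its top is 10 mm above the origin; x and y along its edges, z up. The free spot once the brush is off it; the brush lies across it at the start.
- brush: Loose paintbrush lying flat, 0.05 to 0.1 kg: round wooden handle 18 mm thick, 95 mm long; steel ferrule 36 wide, 18 thick, 22 long; stiff dark bristles 34 wide, 38 long. Origin: on the handle's axis at the handle's middle, 9 mm above what it lies on; x along the brush to the bristles (handle x = -47 to +47 mm, bristle end +108 mm). Balances about 20 mm from the origin towards the bristles.
- clip: Fixed spring clip: green base 94 x 56 x 10 mm; steel jaws with black rollers (10 mm apart) part to +-y as the handle is pressed down (3 to 8 N), then close over it. Origin: centre of base's underside, z up. Held handle lies along x, either way round, axis 43 mm up, on posts at x = +-38 mm. Prongs at x = +-26 mm (10 mm long), 56 mm tall; between them (x +-20 mm) open for fingers down to 18 mm up.
- jar: Closed glass jar with a black lid, 58 mm across and 66 mm high, standing upright among the boards; not to be disturbed. Origin: centre of its underside, z up.

How it is judged:
By the outcome, as a careful person would: the job done as asked, in the order asked, and still so for the second after the job is handed in, with the robot touching nothing.
It also fails if it takes over 136 s, if anything falls off the work surface, if the arm or the gripper's body presses on something with over 40 N, if the wrist force passes 120 N, or if a joint passes its speed limit or range.

## Working session

There is one attempt and no reset: what is moved stays moved. The work goes in short steps, Python scripts to look and compute and a tool call to move; the robot and the scene stay as the last step left them, time stands still between calls to the robot, and variables do not carry over. Pictures are saved under pics/ and viewed, at most 14 in all, crops included, and the job is handed in when it is done.

Besides the shell and the picture viewer there is one more tool, called as name([rows], argument=value, ...), one row to a line, values as JSON. arm_command: Moves the arm, as the interface text tells. Its arguments: {"type":"object","properties":{"moves":{"type":"array"},"squeeze":{"type":"number"}},"required":["moves"]}

```bash
mkdir -p pics; ls; python3 - <<'E'
from cell import robot
import cv2,numpy as np
o=robot.observe()
for k,v in o.items(): print(k,np.round(v,4).tolist())
for n in("top","side"):
    im=robot.read_camera(n); cv2.imwrite(f"pics/{n}0.png",im[:,:,::-1])
    m=robot.camera_model(n); print(n,{k:np.round(v,4).tolist() for k,v in m.items()})
E
```

```text
pics
time 0.0
qpos [-1.414, 0.3427, 1.525, 0.0, 1.2754, -0.146]
qvel [0.0002, -0.0006, 0.0002, 0.0002, -0.0016, 0.0002]
joint_efforts [-0.0015, -43.1247, -24.4221, 0.0715, 0.056, -0.0001]
tool_pos [0.1565, -0.5007, 0.226]
tool_rot [-3.14, -0.0002, 0.3028]
contact_force [0.21, -0.2918, 0.016]
torque [0.0072, 0.0278, -0.0146]
grip_force 0.0
opening 0.0915
top {'fx': 477.2399, 'fy': 477.2399, 'cx': 318.0223, 'cy': 240.6507, 'R': [[0.0179, -0.9998, 0.0115], [-0.988, -0.0194, -0.1531], [0.1533, -0.0087, -0.9881]], 't': [0.0023, 0.5322, 0.8997]}
side {'fx': 437.079, 'fy': 437.079, 'cx': 313.9253, 'cy': 233.5388, 'R': [[-0.7232, -0.6905, -0.0135], [-0.3733, 0.4073, -0.8335], [0.581, -0.5977, -0.5524]], 't': [0.3971, 0.248, 0.3391]}
```

View pics/top0.png

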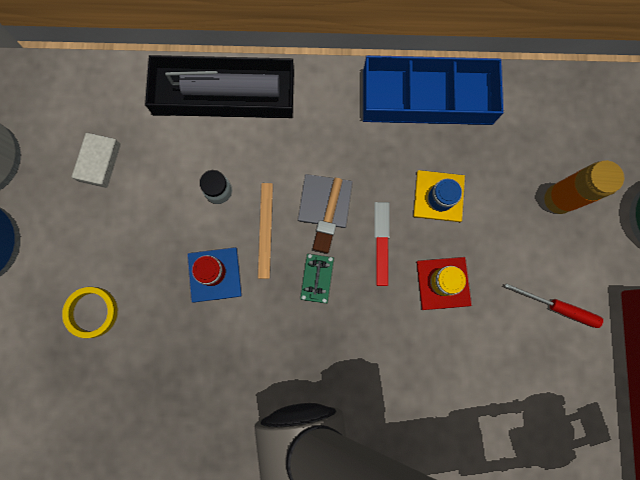

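View pics/side0.png

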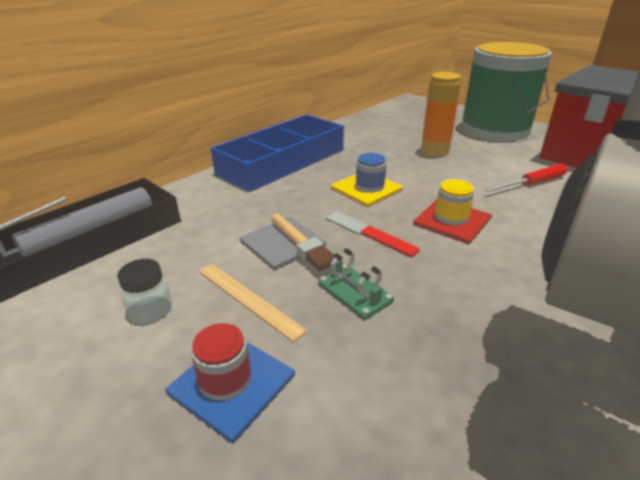

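The top view shows the grey board at (327,201) with the brush across it: handle end (336,180), bristles (322,250). The clip is at (317,278), the blue board with the red tin at (214,274), the yellow board with the blue tin at (440,196), the red board with the yellow tin at (444,283), and the jar at (213,185). The side view confirms all of this.

```bash
cat > h.py <<'E'
from cell import robot
import cv2,numpy as np
def ray(m,uv,z):
    uv=np.atleast_2d(uv).astype(float)
    d=np.c_[(uv[:,0]-m["cx"])/m["fx"],(uv[:,1]-m["cy"])/m["fy"],np.ones(len(uv))]
    R=np.array(m["R"]);c=-R.T@np.array(m["t"]);w=d@R
    return c+w*((z-c[2])/w[:,2])[:,None]
def pix(m,X):
    p=np.array(m["R"])@X+np.array(m["t"]);return np.array([m["fx"]*p[0]/p[2]+m["cx"],m["fy"]*p[1]/p[2]+m["cy"]])
HSV={"red":[(0,130,60),(8,255,255)],"blue":[(105,120,40),(125,255,255)],"yellow":[(22,150,90),(32,255,255)],"green":[(65,70,40),(90,255,255)],"wood":[(10,90,90),(20,220,255)],"dark":[(3,90,20),(18,255,110)]}
def contours(im,col,box=None,amin=40):
    h=cv2.cvtColor(im,cv2.COLOR_RGB2HSV);k=cv2.inRange(h,*[np.array(a) for a in HSV[col]])
    if col=="red":k|=cv2.inRange(h,(172,130,60),(180,255,255))
    if box:
        b=np.zeros_like(k);b[box[1]:box[3],box[0]:box[2]]=1;k*=b
    cs,_=cv2.findContours(k,cv2.RETR_EXTERNAL,cv2.CHAIN_APPROX_NONE)
    return sorted([c[:,0] for c in cs if cv2.contourArea(c)>amin],key=lambda c:-cv2.contourArea(c))
def rect(m,c,z):
    P=ray(m,c,z)[:,:2]; (x,y),(a,b),t=cv2.minAreaRect((P*1000).astype(np.float32)); return np.round([x,y,a,b,t],1)
E
python3 - <<'E'
from h import *
im=cv2.imread("pics/top0.png")[:,:,::-1].copy();m=robot.camera_model("top")
for col,box,z in[("blue",(180,240,250,310),.01),("yellow",(405,160,475,230),.01),("red",(408,250,480,315),.01),("green",(290,245,345,310),.01),
  ("red",(180,240,250,310),.068),("yellow",(408,250,480,315),.068),("blue",(405,160,475,230),.068),("wood",(318,170,348,226),.019),("dark",(305,225,345,255),.019)]:
    for c in contours(im,col,box)[:2]: print(col,z,rect(m,c,z), c.mean(0).round(1))
h=cv2.cvtColor(im,cv2.COLOR_RGB2HSV)
k=((h[...,0]>110)&(h[...,0]<140)&(h[...,1]>15)).astype(np.uint8)*255
print(h[190,312],h[215,345],h[235,300], h[200,332])
g=ray(m,[[305,175],[352,181],[346,227],[299,220]],.01);print(g.round(3),g.mean(0))
print("jar",ray(m,[[213,184]],.066))
print("mine",ray(m,[[337,179],[328,222]],.019))
cv2.imwrite("pics/crop.png",cv2.resize(im[165:310,285:360][:,:,::-1],None,fx=4,fy=4,interpolation=cv2.INTER_CUBIC))
E
```

```text
blue 0.01 [464.1 219.8  99.7  99.3   8.3] [213.8 274.4]
yellow 0.01 [ 636.7 -236.9   99.6  100.2   84.5] [439.  195.5]
red 0.01 [ 455.8 -242.3   99.5   99.7    5.7] [443.5 283.3]
green 0.01 [460.9  13.4  55.4  93.3  82.7] [316.6 278.6]
red 0.068 [469.6 224.3  50.4  48.7  47.1] [205.6 269. ]
yellow 0.068 [ 458.9 -242.4   50.    50.8   44.9] [451.7 279.5]
blue 0.068 [ 630.1 -238.4   49.    50.5   88.9] [447.7 191.2]
blue 0.068 [ 610.3 -217.1   50.8   27.7   42.6] [436.7 201.6]
wood 0.019 [621.3 -16.3  16.9  94.7  77. ] [332.6 200. ]
dark 0.019 [533.2   4.   32.4  38.1  77. ] [322.2 241.9]
[111  17 108] [110  13 115] [ 17  35 116] [ 16 134 185]
[[ 0.675  0.042  0.01 ]
 [ 0.664 -0.056  0.01 ]
 [ 0.566 -0.045  0.01 ]
 [ 0.579  0.052  0.01 ]] [ 0.6208949  -0.00194869  0.01      ]
jar [[0.63589938 0.21914397 0.066     ]]
mine [[ 0.66476294 -0.02470099  0.019     ]
 [ 0.57422186 -0.00748148  0.019     ]]
```

View pics/crop.png

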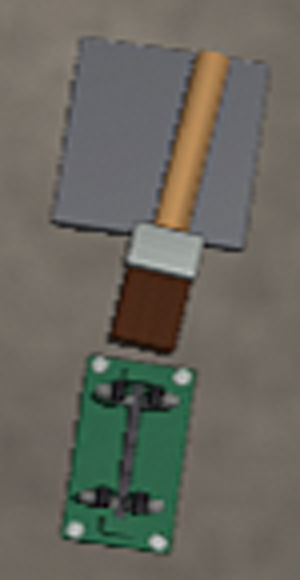

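```bash
cat >> h.py <<'E'
from scipy.spatial.transform import Rotation as Ro
def delta(xyz,yawdeg,frm=None):
    o=robot.observe(); p,r=(o["tool_pos"],o["tool_rot"]) if frm is None else frm
    A=Ro.from_euler("xyz",r); B=Ro.from_euler("xyz",[np.pi,0,np.radians(yawdeg)])
    return A.inv().apply(np.array(xyz)-p).round(4), (A.inv()*B).as_rotvec().round(4)
E
python3 -c "
from h import *
print(delta([.621,-.0163,.16],-13))"
```

```text
(array([ 0.5878, -0.3238,  0.0667]), array([-1.400e-03,  2.000e-04,  5.297e-01]))
```

arm_command([
  [[0.02,-0.01,0.0],[0,0,0],0.0918],
  [[0.055,-0.03,0.005],[0,0,0],0.0918],
  [[0.1,-0.055,0.01],[0,0,0],0.0918],
  [[0.14,-0.077,0.015],[0,0,0],0.0918],
  [[0.18,-0.1,0.02],[0,0,0],0.0918],
])

```text
time: 0.6
tool_pos: [0.2994, -0.3503, 0.2063]
tool_rot: [-3.141, 0.0, 0.302]
contact_force: [0.7, -1.1, 0.2]
opening: 0.0917
grip_force: 0.0
```

arm_command([
  [[0.04,-0.022,0.005],[0,0,0],0.0918],
  [[0.08,-0.044,0.01],[0,0,0],0.0918],
  [[0.12,-0.066,0.015],[0,0,0],0.0918],
  [[0.16,-0.088,0.02],[0,0,0],0.0918],
  [[0.2,-0.11,0.025],[0,0,0],0.0918],
])

```text
time: 1.1
tool_pos: [0.4576, -0.1857, 0.1813]
tool_rot: [-3.141, 0.0, 0.303]
contact_force: [1.1, -1.1, 0.2]
opening: 0.0919
grip_force: 0.0
```

arm_command([
  [[0.04,-0.022,0.005],[0,0,0.1],0.0918],
  [[0.08,-0.044,0.01],[0,0,0.21],0.0918],
  [[0.12,-0.066,0.015],[0,0,0.32],0.0918],
  [[0.16,-0.088,0.02],[0,0,0.43],0.0918],
  [[0.2078,-0.1138,0.0217],[0,0,0.53],0.0918],
])

```text
time: 1.6
tool_pos: [0.6184, -0.0184, 0.1591]
tool_rot: [3.141, 0.002, -0.232]
contact_force: [-0.0, -0.9, 0.2]
opening: 0.0917
grip_force: 0.0
```

```bash
python3 - <<'E'
from h import *
m=robot.camera_model("wrist");im=robot.read_camera("wrist");cv2.imwrite("pics/w1.png",im[:,:,::-1])
o=robot.observe();print(o["time"],o["tool_pos"],np.degrees(o["tool_rot"]),o["contact_force"])
for c in contours(im,"wood",amin=300)[:3]: print(rect(m,c,.019),c.min(0),c.max(0))
for c in contours(im,"green",amin=300)[:3]: print("clip",rect(m,c,.01),c.min(0),c.max(0))
print(delta([.621,-.0163,.012],-13))
E
```

```text
1.65 [ 0.6227552  -0.01264039  0.1586438 ] [-1.79799106e+02 -7.03878674e-02 -1.34390837e+01] [-0.32439183  3.75304779  0.10739632]
[624.7 115.4  23.8  84.6  89.8] [120 206] [181 308]
[625.5 -12.5  14.6  97.8  76.7] [299 156] [319 280]
[486.7 118.8  25.1  20.3  70.3] [189 391] [217 411]
clip [443.3   9.3  25.3  33.1  82.2] [319 394] [347 423]
(array([-0.001 ,  0.0045,  0.1466]), array([-0.0035, -0.0012, -0.0077]))
```

View pics/w1.png

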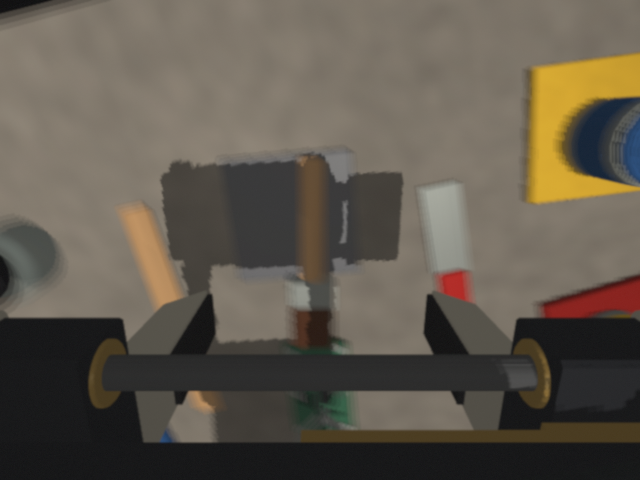

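The wrist view, blurred by motion, shows the brush handle between the fingers, px (318,156) to (308,280). I'll go down, let the arm settle, and look again.

arm_command([
  [[0,0,0.02],[0,0,0],0.07],
  [[0,0,0.04],[0,0,0],0.07],
  [[0,0,0.06],[0,0,0],0.07],
  [[0,0,0.06],[0,0,0],0.07],
  [[0,0,0.06],[0,0,0],0.07],
])

```text
time: 2.15
tool_pos: [0.6179, -0.0199, 0.1001]
tool_rot: [3.141, 0.001, -0.227]
contact_force: [-0.1, -0.2, 0.0]
opening: 0.0705
grip_force: 0.0
```

```bash
python3 - <<'E'
from h import *
m=robot.camera_model("wrist");o=robot.observe();im=robot.read_camera("wrist");cv2.imwrite("pics/w2.png",im[:,:,::-1])
print(o["time"],o["tool_pos"],np.degrees(o["tool_rot"]),o["contact_force"])
for c in contours(im,"wood",amin=300)[:3]: print(rect(m,c,.019),c.min(0),c.max(0))
print(delta([.621,-.0163,.012],-13))
E
```

```text
2.15 [ 0.61793757 -0.01993549  0.10008878] [ 1.79993066e+02  4.87786105e-02 -1.30177266e+01] [-0.07682725 -0.16316669  0.00863351]
[620.3 -17.2  17.5  98.8  77.4] [299 172] [328 321]
[631.5 110.3  63.6  23.3   0. ] [ 82 228] [150 318]
(array([ 0.0015, -0.0042,  0.0889]), array([-0.    , -0.001 , -0.0004]))
```

arm_command([
  [[0.0015,-0.0035,0.025],[0,0,0],0.07],
  [[0.0015,-0.0035,0.05],[0,0,0],0.07],
  [[0.0015,-0.0035,0.07],[0,0,0],0.06],
  [[0.0015,-0.0035,0.083],[0,0,0],0.06],
  [[0.0015,-0.0035,0.0875],[0,0,0],0.06],
])

```text
time: 2.7
tool_pos: [0.6202, -0.0169, 0.0122]
tool_rot: [3.141, 0.001, -0.227]
contact_force: [-0.0, 0.4, 0.5]
opening: 0.0603
grip_force: 0.0
```

arm_command([
  [[0,0,0],[0,0,0],0.05],
  [[0,0,0],[0,0,0],0.01],
  [[0,0,0],[0,0,0],0.01],
  [[0,0,0],[0,0,0],0.01],
  [[0,0,0],[0,0,0],0.01],
], squeeze=40)

```text
time: 3.2
tool_pos: [0.6205, -0.0169, 0.0132]
tool_rot: [3.142, -0.001, -0.227]
contact_force: [0.4, 0.5, -0.7]
opening: 0.0247
grip_force: 0.0
```

arm_command([
  [[0,0,0],[0,0,0],0.01],
  [[0,0,-0.02],[0,0,0],0.01],
  [[0,0,-0.05],[0,0,0],0.01],
  [[0,0,-0.08],[0,0,0],0.01],
  [[0,0,-0.1],[0,0,0],0.01],
])

```text
time: 3.7
tool_pos: [0.6209, -0.0169, 0.1148]
tool_rot: [-3.141, -0.002, -0.227]
contact_force: [0.4, 1.1, -0.1]
opening: 0.0172
grip_force: 40.0
```

```bash
python3 - <<'E'
from h import *
m=robot.camera_model("wrist");o=robot.observe();im=robot.read_camera("wrist");cv2.imwrite("pics/w3.png",im[:,:,::-1])
s=robot.read_camera("side");cv2.imwrite("pics/s3.png",cv2.resize(s[180:340,200:440][:,:,::-1],None,fx=3,fy=3))
print(o["time"],o["tool_pos"],np.degrees(o["tool_rot"]),o["contact_force"],o["opening"],o["grip_force"])
E
```

```text
3.7 [ 0.62094249 -0.01691483  0.11483086] [-1.79994586e+02 -1.35284396e-01 -1.30143902e+01] [ 0.39272804  1.05711461 -0.0914233 ] 0.01724427156956782 39.99232470989227
```

View pics/s3.png

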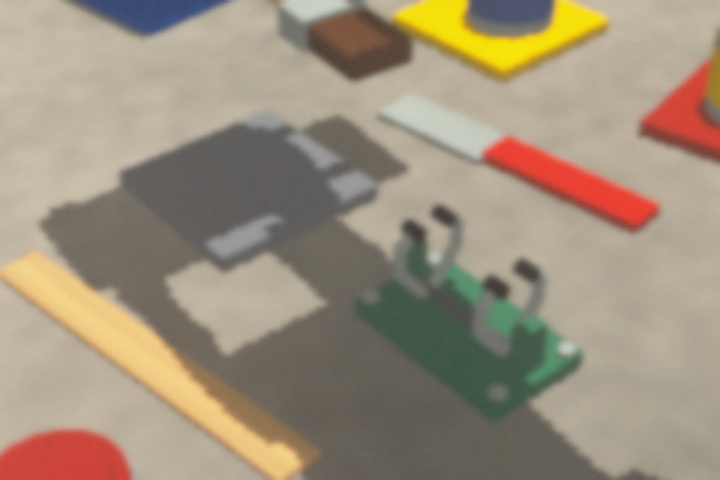

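View pics/w3.png

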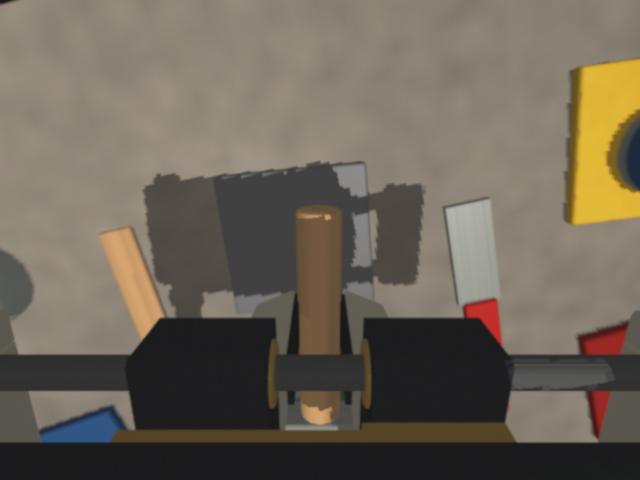

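The side crop shows the brush lifted and roughly level, with its bristles at crop (360,45). The wrist view shows the handle gripped straight, columns 298–342, with its end at row 212. Next I'll check its tilt and height from its apparent width and work out the way to the clip.

```bash
python3 - <<'E'
from h import *
m=robot.camera_model("wrist");im=cv2.imread("pics/w3.png")[:,:,::-1].copy()
o=robot.observe();p=o["tool_pos"];y=o["tool_rot"][2];d=np.array([np.cos(y),np.sin(y),0]);n=np.array([-np.sin(y),np.cos(y),0])
h=cv2.cvtColor(im,cv2.COLOR_RGB2HSV)
for v in(225,240,260,280,295,410):
    row=np.where((h[v,280:360,1]>90)&(h[v,280:360,0]<25))[0]+280; u0,u1=row.min()-.5,row.max()+.5
    best=[]
    for z in np.arange(.09,.17,.001):
        q=ray(m,[[u0,v],[u1,v]],z); best.append((abs(np.linalg.norm(q[0]-q[1])-.018),z,((q.mean(0)-p)@d),((q.mean(0)-p)@n)))
    print(v,u0,u1,np.round(min(best),4))
print("end",[( round(z,3),((ray(m,[[319,213]],z)[0]-p)@d).round(4)) for z in(.11,.115,.12,.125,.13)])
print(m["fx"],(-np.array(m["R"]).T@m["t"]-p).round(3))
print(p,delta([.4609,.0134,.115],-7.3))
t=robot.read_camera("top");mt=robot.camera_model("top")
E
```

```text
225 295.5 341.5 [0.     0.123  0.0425 0.0003]
240 296.5 340.5 [0.     0.118  0.0348 0.0003]
260 296.5 340.5 [0.     0.12   0.0268 0.0003]
280 297.5 340.5 [0.00e+00 1.19e-01 1.76e-02 1.00e-04]
295 296.5 340.5 [1.00e-04 1.24e-01 1.30e-02 3.00e-04]
410 300.5 338.5 [ 0.00e+00  1.17e-01 -4.96e-02 -1.00e-04]
end [(0.11, np.float64(0.0442)), (0.115, np.float64(0.0454)), (0.12, np.float64(0.0466)), (0.125, np.float64(0.0477)), (0.13, np.float64(0.0489))]
403.2893288588177 [ 0.081 -0.018  0.16 ]
[ 0.62214794 -0.01700731  0.11591605] (array([-1.64e-01,  6.70e-03, -1.00e-04]), array([-0.0001, -0.0064, -0.0997]))
```

arm_command([
  [[-0.03,0.001,0],[0,0,-0.02],0.01],
  [[-0.065,0.003,0],[0,0,-0.04],0.01],
  [[-0.1,0.004,0],[0,0,-0.06],0.01],
  [[-0.135,0.0055,0],[0,0,-0.08],0.01],
  [[-0.164,0.0067,0],[0,0,-0.1],0.01],
])

```text
time: 4.35
tool_pos: [0.4559, 0.0141, 0.111]
tool_rot: [3.142, 0.004, -0.126]
contact_force: [-0.7, -0.8, 0.3]
opening: 0.0169
grip_force: 40.0
```

arm_command([
  [[0,0,0.015],[0,0,0],0.01],
  [[0,0,0.03],[0,0,0],0.01],
  [[0,0,0.03],[0,0,0],0.01],
  [[0,0,0.03],[0,0,0],0.01],
  [[0,0,0.03],[0,0,0],0.01],
])

```text
time: 4.85
tool_pos: [0.4592, 0.0135, 0.0827]
tool_rot: [3.142, 0.0, -0.127]
contact_force: [-0.0, -1.1, -0.5]
opening: 0.0173
grip_force: 40.0
```

```bash
python3 - <<'E'
from h import *
s=robot.read_camera("side");t=robot.read_camera("top");o=robot.observe()
print(o["time"],o["tool_pos"],np.degrees(o["tool_rot"]),o["contact_force"],delta([.4609,.0134,.037],-7.3))
a=cv2.resize(s[220:340,260:420],(640,480));cv2.imwrite("pics/s4.png",a[:,:,::-1])
E
```

```text
4.95 [0.4593291  0.01352012 0.08293465] [ 1.79996230e+02 -3.74430638e-02 -7.29382434e+00] [-0.60375407  0.38913721 -1.27286327] (array([ 0.0015, -0.0001,  0.0459]), array([ 0.0001, -0.0007,  0.0001]))
```

View pics/s4.png

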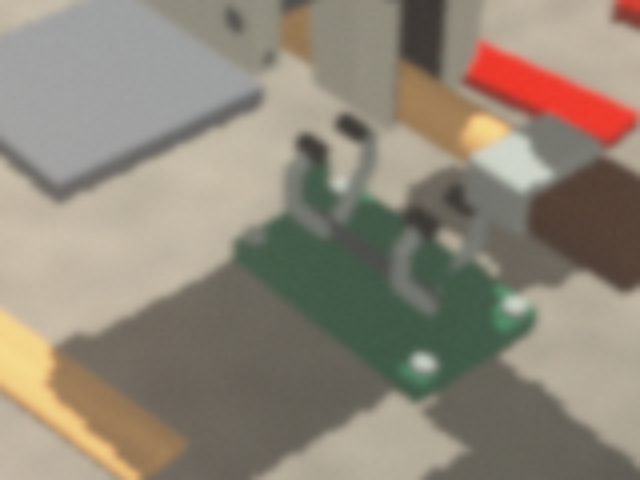

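The side crop shows the brush level over the clip's rollers at (330,140) and (430,215), and the grey board clear. Pressing down now.

arm_command([
  [[0.0015,0,0.008],[0,0,0],0.01],
  [[0.0015,0,0.016],[0,0,0],0.01],
  [[0.0015,0,0.022],[0,0,0],0.01],
  [[0.0015,0,0.026],[0,0,0],0.01],
  [[0.0015,0,0.03],[0,0,0],0.01],
])

```text
time: 5.45
tool_pos: [0.4606, 0.0133, 0.0524]
tool_rot: [3.141, -0.0, -0.127]
contact_force: [0.1, -0.2, 4.5]
opening: 0.0166
grip_force: 40.0
```

arm_command([
  [[0,0,0.003],[0,0,0],0.01],
  [[0,0,0.006],[0,0,0],0.01],
  [[0,0,0.009],[0,0,0],0.01],
  [[0,0,0.012],[0,0,0],0.01],
  [[0,0,0.014],[0,0,0],0.01],
])

```text
time: 5.95
tool_pos: [0.4603, 0.0134, 0.0382]
tool_rot: [3.141, 0.0, -0.127]
contact_force: [-0.5, -0.5, 0.1]
opening: 0.017
grip_force: 40.0
```

arm_command([
  [[0,0,0.001],[0,0,0],0.01],
  [[0,0,0.002],[0,0,0],0.01],
  [[0,0,0.003],[0,0,0],0.01],
  [[0,0,0.003],[0,0,0],0.01],
  [[0,0,0.003],[0,0,0],0.01],
])

```text
time: 6.45
tool_pos: [0.4603, 0.0133, 0.0366]
tool_rot: [3.141, -0.0, -0.127]
contact_force: [-4.4, -0.9, 12.4]
opening: 0.0166
grip_force: 40.0
```

arm_command([
  [[0,0,0.001],[0,0,0],0.01],
  [[0,0,0.001],[0,0,0],0.03],
  [[0,0,0],[0,0,0],0.05],
  [[0,0,0],[0,0,0],0.055],
  [[0,0,0],[0,0,0],0.055],
])

```text
time: 6.95
tool_pos: [0.4604, 0.0135, 0.0355]
tool_rot: [3.142, 0.0, -0.127]
contact_force: [0.8, 0.5, 1.0]
opening: 0.0444
grip_force: 0.0
```

arm_command([
  [[0,0,-0.02],[0,0,0],0.055],
  [[0,0,-0.05],[0,0,0],0.055],
  [[0,0,-0.1],[0,0,0],0.09],
  [[0,0,-0.12],[0,0,0],0.09],
  [[0,0,-0.12],[0,0,0],0.09],
])

```text
time: 7.45
tool_pos: [0.4624, 0.0132, 0.1585]
tool_rot: [3.142, -0.007, -0.127]
contact_force: [0.3, 0.1, -0.5]
opening: 0.0738
grip_force: 0.0
```

```bash
python3 - <<'E'
from h import *
s=robot.read_camera("side");m=robot.camera_model("side");w=robot.read_camera("wrist");o=robot.observe()
a=cv2.resize(s[220:340,260:420],(640,480));cv2.imwrite("pics/s5.png",a[:,:,::-1]);cv2.imwrite("pics/w5.png",w[:,:,::-1])
print(o["time"],o["tool_pos"],np.degrees(o["tool_rot"]),o["contact_force"])
d=np.array([np.cos(np.radians(172.7)),np.sin(np.radians(172.7)),0]);C=np.array([.4609,.0134,.043])
for x in(-.047,.047,.069,.107): print(x,(pix(m,C+d*x)-[260,220])*4)
print("top line",[((pix(m,C+d*x+[0,0,.009])-[260,220])*4).round() for x in(-.047,.047)])
E
```

```text
7.55 [0.46017849 0.01346559 0.15522525] [ 1.79995469e+02  1.31679058e-02 -7.28482842e+00] [-0.61478371  0.07078084 -0.08914561]
-0.047 [285.9619377  128.35050538]
0.047 [483.90315898 264.09503535]
0.069 [536.84173341 300.39935769]
0.107 [635.36245648 367.96309787]
top line [array([286., 107.]), array([486., 242.])]
```

View pics/s5.png

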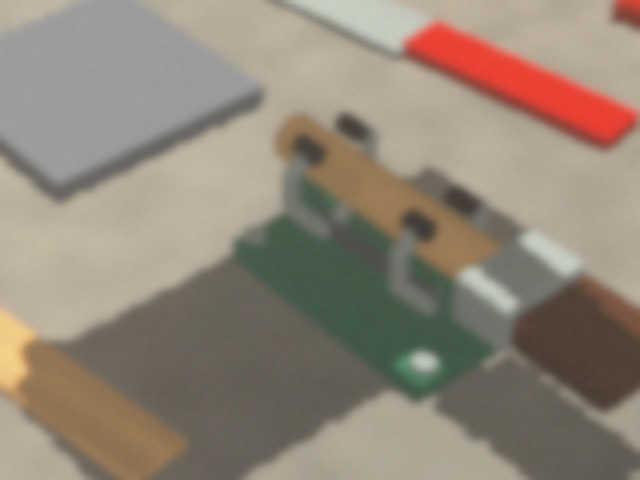

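The side crop shows the brush held: rollers closed over the top of the handle at (308,150) and (418,225), handle end at (290,137), ferrule start at (478,262), all matching the fully-home prediction. Next, the red tin.

arm_command([
  [[-0.003,-0.04,0],[0,0,-0.03],0.09],
  [[-0.006,-0.08,0],[0,0,-0.06],0.09],
  [[-0.01,-0.125,0],[0,0,-0.09],0.09],
  [[-0.014,-0.17,0],[0,0,-0.127],0.09],
  [[-0.0175,-0.21,0],[0,0,-0.127],0.09],
])

```text
time: 8.05
tool_pos: [0.4685, 0.2257, 0.1534]
tool_rot: [3.141, 0.004, 0.001]
contact_force: [0.8, -0.8, 0.5]
opening: 0.0897
grip_force: 0.0
```

arm_command([
  [[0,0,0],[0,0,0],0.0918],
  [[0,0,0],[0,0,0],0.0918],
  [[0,0,0.02],[0,0,0],0.0918],
  [[0,0,0.05],[0,0,0],0.0918],
  [[0,0,0.05],[0,0,0],0.0918],
])

```text
time: 8.55
tool_pos: [0.467, 0.2216, 0.1018]
tool_rot: [3.139, 0.009, -0.002]
contact_force: [-1.0, -0.3, -0.0]
opening: 0.092
grip_force: 0.0
```

```bash
python3 - <<'E'
from h import *
w=robot.read_camera("wrist");m=robot.camera_model("wrist");o=robot.observe();cv2.imwrite("pics/w6.png",w[:,:,::-1])
print(o["time"],o["tool_pos"],np.degrees(o["tool_rot"]),delta([.4696,.2243,.021],0))
for c in contours(w,"red",amin=500)[:3]: print(rect(m,c,.068),c.min(0),c.max(0))
for c in contours(w,"blue",amin=500)[:3]: print(rect(m,c,.01),c.min(0),c.max(0))
E
```

```text
8.6 [0.46826991 0.22214896 0.10377095] [ 1.79884108e+02  3.14659866e-01 -1.09606848e-01] (array([ 0.0018, -0.0023,  0.0828]), array([ 0.002 ,  0.0055, -0.0019]))
[473.  223.4  51.   52.3  69.3] [267 225] [365 319]
[502.9 223.8  16.6  42.8   0.6] [273 201] [358 234]
[468.8 219.7 100.   99.3   8.3] [234 160] [403 321]
```

View pics/w6.png

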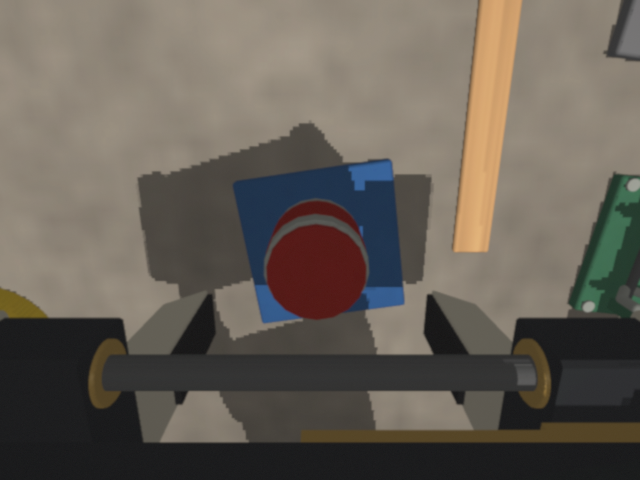

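The wrist view shows the red lid at (316,270), centred between the fingers, with the blue board around it; both agree with the top view to about 3 mm. I'll go down and grip.

arm_command([
  [[0.002,-0.0015,0.02],[0,0,0],0.0918],
  [[0.002,-0.0015,0.04],[0,0,0],0.0918],
  [[0.002,-0.0015,0.06],[0,0,0],0.0918],
  [[0.002,-0.0015,0.075],[0,0,0],0.0918],
  [[0.002,-0.0015,0.082],[0,0,0],0.0918],
])

```text
time: 9.1
tool_pos: [0.4719, 0.2247, 0.0235]
tool_rot: [3.141, 0.001, -0.001]
contact_force: [-0.5, -0.2, 0.5]
opening: 0.092
grip_force: 0.0
```

arm_command([
  [[0,0,0],[0,0,0],0.075],
  [[0,0,0],[0,0,0],0.055],
  [[0,0,0],[0,0,0],0.05],
  [[0,0,0],[0,0,0],0.05],
  [[0,0,0],[0,0,0],0.05],
], squeeze=30)

```text
time: 9.6
tool_pos: [0.4721, 0.2253, 0.0242]
tool_rot: [3.141, -0.001, 0.0]
contact_force: [0.8, -2.4, 1.3]
opening: 0.0561
grip_force: 1.0
```

```bash
python3 - <<'E'
from h import *
o=robot.observe();print(o["time"],o["tool_pos"],np.degrees(o["tool_rot"]),o["contact_force"],o["opening"],o["grip_force"])
E
```

```text
9.6 [0.47206058 0.22532027 0.02415715] [ 1.79988669e+02 -4.96769894e-02  2.86818764e-03] [ 0.84786823 -2.37435468  1.27791329] 0.05614564350415579 0.9710811451077461
```

arm_command([
  [[0,0,0],[0,0,0],0.05],
  [[0,0,-0.015],[0,0,0],0.05],
  [[0,0,-0.04],[0,0,0],0.05],
  [[0,0,-0.07],[0,0,0],0.05],
  [[0,0,-0.09],[0,0,0],0.05],
])

```text
time: 10.1
tool_pos: [0.472, 0.2256, 0.1151]
tool_rot: [-3.141, -0.001, -0.0]
contact_force: [-0.6, 0.1, -2.6]
opening: 0.0556
grip_force: 30.0
```

arm_command([
  [[0.01,0.015,0],[0,0,0],0.05],
  [[0.03,0.045,0],[0,0,0],0.05],
  [[0.055,0.083,0],[0,0,0],0.05],
  [[0.08,0.121,0],[0,0,0],0.05],
  [[0.105,0.159,0],[0,0,0],0.05],
])

```text
time: 10.6
tool_pos: [0.5772, 0.0651, 0.1134]
tool_rot: [-3.141, 0.001, 0.0]
contact_force: [-0.2, 0.2, -1.3]
opening: 0.0556
grip_force: 30.0
```

arm_command([
  [[0.025,0.038,0],[0,0,0],0.05],
  [[0.038,0.058,0],[0,0,0],0.05],
  [[0.044,0.0683,0],[0,0,0],0.05],
  [[0.044,0.0683,0],[0,0,0],0.05],
  [[0.044,0.0683,0],[0,0,0],0.05],
])

```text
time: 11.1
tool_pos: [0.6198, -0.0008, 0.1133]
tool_rot: [-3.141, 0.002, 0.0]
contact_force: [0.5, 1.3, -1.1]
opening: 0.0559
grip_force: 30.0
```

```bash
python3 - <<'E'
from h import *
o=robot.observe();print(o["time"],o["tool_pos"],np.degrees(o["tool_rot"]),o["contact_force"],o["opening"],o["grip_force"],delta([.622,-.002,.0245],0))
E
```

```text
11.1 [ 0.61980739 -0.00075202  0.113259  ] [-1.79962223e+02  8.65244638e-02  1.81036629e-02] [ 0.47442616  1.28851652 -1.09458729] 0.05589092429530916 29.999717473983765 (array([0.0023, 0.0013, 0.0888]), array([-0.0007,  0.0015,  0.0003]))
```

arm_command([
  [[0.002,0.001,0.03],[0,0,0],0.05],
  [[0.002,0.001,0.06],[0,0,0],0.05],
  [[0.002,0.001,0.078],[0,0,0],0.05],
  [[0.002,0.001,0.085],[0,0,0],0.05],
  [[0.002,0.001,0.0885],[0,0,0],0.05],
])

```text
time: 11.6
tool_pos: [0.6222, -0.0016, 0.0249]
tool_rot: [-3.141, 0.001, 0.001]
contact_force: [-0.7, -0.1, -0.7]
opening: 0.0556
grip_force: 30.0
```

arm_command([
  [[0,0,0],[0,0,0],0.05],
  [[0,0,0],[0,0,0],0.06],
  [[0,0,0],[0,0,0],0.08],
  [[0,0,0],[0,0,0],0.0918],
  [[0,0,0],[0,0,0],0.0918],
])

```text
time: 12.1
tool_pos: [0.623, -0.003, 0.0257]
tool_rot: [3.141, -0.001, -0.0]
contact_force: [-0.1, -0.1, 0.8]
opening: 0.0796
grip_force: 0.0
```

arm_command([
  [[0,0,-0.01],[0,0,0],0.0918],
  [[0,0,-0.04],[0,0,0],0.0918],
  [[0,0,-0.07],[0,0,0],0.0918],
  [[0,0,-0.1],[0,0,0],0.0918],
  [[0.001,0.04,-0.1],[0,0,0],0.0918],
])

```text
time: 12.6
tool_pos: [0.6265, -0.0398, 0.1311]
tool_rot: [3.141, -0.009, 0.005]
contact_force: [0.8, -0.5, 0.7]
opening: 0.0919
grip_force: 0.0
```

arm_command([
  [[0.001,0.04,0],[0,0,0],0.0918],
  [[0.002,0.08,0],[0,0,0],0.0918],
  [[0.004,0.12,0],[0,0,0],0.0918],
  [[0.006,0.16,0],[0,0,0],0.0918],
  [[0.007,0.196,0],[0,0,0],0.0918],
])

```text
time: 13.1
tool_pos: [0.6306, -0.241, 0.1262]
tool_rot: [3.141, -0.001, -0.001]
contact_force: [0.9, -0.8, -0.8]
opening: 0.0918
grip_force: 0.0
```

arm_command([
  [[0,0,0],[0,0,0],0.0918],
  [[0,0,0],[0,0,0],0.0918],
  [[0,0,0.0],[0,0,0],0.0918],
  [[0,0,0.0],[0,0,0],0.0918],
  [[0,0,0.0],[0,0,0],0.0918],
])

```text
time: 13.6
tool_pos: [0.6309, -0.2377, 0.1255]
tool_rot: [3.142, -0.0, 0.001]
contact_force: [0.8, -0.2, -0.5]
opening: 0.0915
grip_force: 0.0
```

```bash
cat >> h.py <<'E'
def tins():
    t=robot.read_camera("top");m=robot.camera_model("top");cv2.imwrite("pics/t_%.2f.png"%robot.observe()["time"],t[:,:,::-1])
    for col in("red","blue","yellow"):
        for c in contours(t,col,(180,150,480,315)):
            r=rect(m,c,.068); b=rect(m,c,.01)
            if 44<r[2]<56 and 44<r[3]<56: print("top lid",col,r[:4])
            elif 96<b[2]<104 and 96<b[3]<104: print("top board",col,b)
def wlook():
    m=robot.camera_model("wrist");w=robot.read_camera("wrist");o=robot.observe();cv2.imwrite("pics/w_%.2f.png"%o["time"],w[:,:,::-1])
    for col in("red","blue","yellow"):
        for c in contours(w,col,amin=800):
            r=rect(m,c,.068); b=rect(m,c,.01)
            if 44<r[2]<58 and 44<r[3]<58: print("w lid",col,r[:4])
            elif 96<b[2]<104 and 96<b[3]<104: print("w board",col,b)
def st(): o=robot.observe();print(round(o["time"],2),np.round(o["tool_pos"],4),np.degrees(o["tool_rot"]).round(2),np.round(o["contact_force"],1),round(o["opening"],4),round(o["grip_force"],1))
E
python3 - <<'E'
from h import *
tins();wlook();st();print(delta([.6301,-.2384,.0245],0))
E
```

```text
top lid red [621.   -1.4  50.   46.7]
top board blue [464.1 219.7  99.7  99.5   8.3]
top lid yellow [ 601.6 -200.5   55.7   50.2]
w lid blue [ 634.1 -241.6   49.6   50.7]
w board yellow [ 640.7 -239.5   98.9   98.8   84.8]
13.7 [ 0.6309 -0.2381  0.1254] [ 1.7999e+02 -1.0000e-02  5.0000e-02] [ 0.1 -0.5 -1.1] 0.0917 0.0
(array([-0.0008,  0.0003,  0.1009]), array([ 0.0001, -0.0002,  0.0009]))
```

arm_command([
  [[0,0.001,0.04],[0,0,0],0.0918],
  [[0,0.001,0.07],[0,0,0],0.0918],
  [[0,0.001,0.09],[0,0,0],0.0918],
  [[0,0.001,0.101],[0,0,0],0.0918],
  [[0,0.001,0.101],[0,0,0],0.075],
])

```text
time: 14.2
tool_pos: [0.6299, -0.2393, 0.0226]
tool_rot: [-3.14, 0.003, 0.0]
contact_force: [0.6, 0.9, 0.8]
opening: 0.0876
grip_force: 0.0
```

arm_command([
  [[0,0,0],[0,0,0],0.065],
  [[0,0,0],[0,0,0],0.055],
  [[0,0,0],[0,0,0],0.05],
  [[0,0,0],[0,0,0],0.05],
  [[0,0,0],[0,0,0],0.05],
], squeeze=30)

```text
time: 14.7
tool_pos: [0.6311, -0.2404, 0.0252]
tool_rot: [3.14, -0.001, -0.0]
contact_force: [-0.7, 0.1, 2.5]
opening: 0.0558
grip_force: 30.0
```

```bash
python3 - <<'E'
from h import *
st();print(delta([.4655,.2195,.14],0))
E
```

```text
14.7 [ 0.6311 -0.2404  0.0252] [ 1.7994e+02 -8.0000e-02 -2.0000e-02] [-0.7  0.1  2.5] 0.0558 30.0
(array([-0.1656, -0.4597, -0.1156]), array([ 0.0011, -0.0015, -0.0003]))
```

arm_command([
  [[0,0,-0.015],[0,0,0],0.05],
  [[0,0,-0.04],[0,0,0],0.05],
  [[0,0,-0.07],[0,0,0],0.05],
  [[0,0,-0.1],[0,0,0],0.05],
  [[-0.0056,-0.0152,-0.11],[0,0,0],0.05],
])

```text
time: 15.2
tool_pos: [0.6266, -0.2265, 0.1383]
tool_rot: [3.138, -0.006, -0.002]
contact_force: [1.4, -0.3, -0.9]
opening: 0.0558
grip_force: 30.0
```

arm_command([
  [[-0.01,-0.0278,0],[0,0,0],0.05],
  [[-0.023,-0.064,0],[0,0,0],0.05],
  [[-0.038,-0.105,0],[0,0,0],0.05],
  [[-0.054,-0.15,0],[0,0,0],0.05],
  [[-0.07,-0.195,0],[0,0,0],0.05],
])

```text
time: 15.7
tool_pos: [0.5528, -0.0271, 0.1335]
tool_rot: [-3.141, 0.002, -0.0]
contact_force: [1.2, 0.5, -2.1]
opening: 0.0559
grip_force: 30.0
```

arm_command([
  [[-0.016,-0.045,0],[0,0,0],0.05],
  [[-0.032,-0.09,0],[0,0,0],0.05],
  [[-0.048,-0.135,0],[0,0,0],0.05],
  [[-0.063,-0.175,0],[0,0,0],0.05],
  [[-0.074,-0.205,0],[0,0,0],0.05],
])

```text
time: 16.2
tool_pos: [0.478, 0.178, 0.1337]
tool_rot: [-3.141, 0.002, 0.002]
contact_force: [-0.4, -0.2, -1.6]
opening: 0.0556
grip_force: 30.0
```

arm_command([
  [[-0.01,-0.029,0],[0,0,0],0.05],
  [[-0.016,-0.045,0],[0,0,0],0.05],
  [[-0.016,-0.045,0],[0,0,0],0.05],
  [[-0.016,-0.045,0],[0,0,0],0.05],
  [[-0.016,-0.045,0],[0,0,0],0.05],
])

```text
time: 16.7
tool_pos: [0.4649, 0.2197, 0.1339]
tool_rot: [3.141, 0.0, -0.001]
contact_force: [-0.4, 0.3, -2.6]
opening: 0.0555
grip_force: 30.0
```

```bash
python3 - <<'E'
from h import *
st();print(delta([.4655,.2203,.0255],0));wlook()
E
```

```text
16.7 [0.4649 0.2197 0.1339] [ 1.7997e+02  3.0000e-02 -4.0000e-02] [-0.4  0.3 -2.6] 0.0555 30.0
(array([ 0.0006, -0.0007,  0.1084]), array([ 0.0004,  0.0005, -0.0007]))
```

arm_command([
  [[0.0005,-0.0005,0.035],[0,0,0],0.05],
  [[0.0005,-0.0005,0.07],[0,0,0],0.05],
  [[0.0005,-0.0005,0.095],[0,0,0],0.05],
  [[0.0005,-0.0005,0.104],[0,0,0],0.05],
  [[0.0005,-0.0005,0.108],[0,0,0],0.05],
])

```text
time: 17.25
tool_pos: [0.4657, 0.2201, 0.0255]
tool_rot: [3.141, 0.001, -0.001]
contact_force: [-0.1, -0.7, -1.4]
opening: 0.0554
grip_force: 30.0
```

arm_command([
  [[0,0,0],[0,0,0],0.05],
  [[0,0,0],[0,0,0],0.06],
  [[0,0,0],[0,0,0],0.08],
  [[0,0,0],[0,0,0],0.0918],
  [[0,0,0],[0,0,0],0.0918],
])

```text
time: 17.75
tool_pos: [0.466, 0.221, 0.0267]
tool_rot: [-3.141, -0.001, -0.0]
contact_force: [-0.0, 0.3, -0.8]
opening: 0.079
grip_force: 0.0
```

arm_command([
  [[0,0,-0.01],[0,0,0],0.0918],
  [[0,0,-0.04],[0,0,0],0.0918],
  [[0,0,-0.07],[0,0,0],0.0918],
  [[0,0,-0.1],[0,0,0],0.0918],
  [[0,0.033,-0.11],[0,0,0],0.0918],
])

```text
time: 18.25
tool_pos: [0.4675, 0.1901, 0.1401]
tool_rot: [-3.139, -0.007, 0.003]
contact_force: [0.4, -0.8, -0.3]
opening: 0.0916
grip_force: 0.0
```

arm_command([
  [[0,0.04,0],[0,0,0],0.0918],
  [[0,0.085,0],[0,0,0],0.0918],
  [[-0.001,0.13,0],[0,0,0],0.0918],
  [[-0.002,0.175,0],[0,0,0],0.0918],
  [[-0.003,0.22,0],[0,0,0],0.0918],
])

```text
time: 18.75
tool_pos: [0.4625, -0.0339, 0.1371]
tool_rot: [3.141, -0.001, 0.0]
contact_force: [0.6, -0.3, -0.1]
opening: 0.0919
grip_force: 0.0
```

arm_command([
  [[0,0.045,0],[0,0,0],0.0918],
  [[0,0.09,0],[0,0,0],0.0918],
  [[-0.001,0.135,0],[0,0,0],0.0918],
  [[-0.002,0.175,0],[0,0,0],0.0918],
  [[-0.0025,0.21,0],[0,0,0],0.0918],
])

```text
time: 19.25
tool_pos: [0.4598, -0.2444, 0.1371]
tool_rot: [3.141, -0.001, -0.001]
contact_force: [0.9, 0.4, 0.0]
opening: 0.0919
grip_force: 0.0
```

arm_command([
  [[0,0,0],[0,0,0],0.0918],
  [[0,0,0],[0,0,0],0.0918],
  [[0,0,0.0],[0,0,0],0.0918],
  [[0,0,0.0],[0,0,0],0.0918],
  [[0,0,0.0],[0,0,0],0.0918],
])

```text
time: 19.75
tool_pos: [0.4602, -0.2411, 0.1364]
tool_rot: [3.142, -0.0, 0.001]
contact_force: [-0.0, -0.3, -0.3]
opening: 0.0918
grip_force: 0.0
```

```bash
python3 - <<'E'
from h import *
st();print(delta([.460,-.2435,.0245],0));wlook();tins()
t=robot.read_camera("top");m=robot.camera_model("top")
h=cv2.cvtColor(t,cv2.COLOR_RGB2HSV);print([h[y,x].tolist() for x,y in[(204,272),(235,285),(195,255)]])
cv2.imwrite("pics/cb.png",cv2.resize(t[235:310,175:255][:,:,::-1],None,fx=6,fy=6))
E
```

```text
19.75 [ 0.4602 -0.2411  0.1364] [ 1.8e+02 -0.0e+00  8.0e-02] [-0.  -0.3 -0.3] 0.0918 0.0
(array([-0.0003,  0.0024,  0.1119]), array([ 0.0001, -0.    ,  0.0014]))
w board red [ 459.1 -244.8   99.8   98.9    5.7]
w lid yellow [ 461.4 -243.9   50.3   49.9]
top lid red [621.   -1.4  50.   46.7]
top board blue [464.1 219.8  99.7  99.2   8.3]
top board yellow [ 636.6 -236.9   99.5  100.2   84.7]
[[107, 193, 140], [107, 192, 146], [108, 191, 139]]
```

View pics/cb.png

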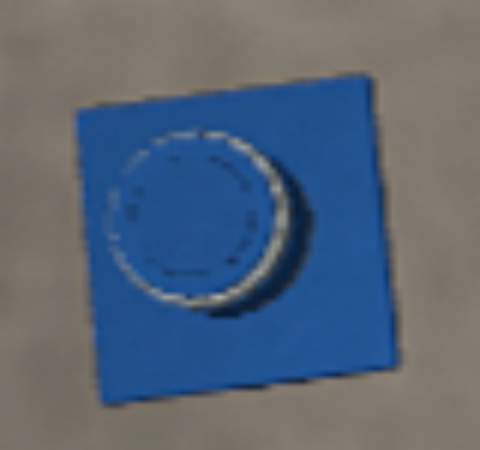

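The crop shows the blue tin upright, with its rim centred near (195,217). That is within 2 mm of the blue board's centre. Yellow tin next.

arm_command([
  [[0,0.0025,0.04],[0,0,0],0.0918],
  [[0,0.0025,0.08],[0,0,0],0.0918],
  [[0,0.0025,0.1],[0,0,0],0.0918],
  [[0,0.0025,0.112],[0,0,0],0.0918],
  [[0,0.0025,0.112],[0,0,0],0.075],
])

```text
time: 20.4
tool_pos: [0.4595, -0.2442, 0.023]
tool_rot: [-3.14, 0.002, -0.0]
contact_force: [0.7, 0.3, 0.1]
opening: 0.0873
grip_force: 0.0
```

arm_command([
  [[0,0,0],[0,0,0],0.065],
  [[0,0,0],[0,0,0],0.055],
  [[0,0,0],[0,0,0],0.05],
  [[0,0,0],[0,0,0],0.05],
  [[0,0,0],[0,0,0],0.05],
], squeeze=30)

```text
time: 20.9
tool_pos: [0.4604, -0.2448, 0.0249]
tool_rot: [3.141, -0.001, -0.0]
contact_force: [-0.8, 2.8, 5.7]
opening: 0.0557
grip_force: 30.0
```

```bash
python3 - <<'E'
from h import *
st();print(delta([.638,-.2385,.135],0))
E
```

```text
20.9 [ 0.4604 -0.2448  0.0249] [ 1.7996e+02 -6.0000e-02 -2.0000e-02] [-0.8  2.8  5.7] 0.0557 30.0
(array([ 0.1777, -0.0063, -0.1099]), array([ 0.0007, -0.001 , -0.0003]))
```

arm_command([
  [[0,0,-0.015],[0,0,0],0.05],
  [[0,0,-0.04],[0,0,0],0.05],
  [[0,0,-0.07],[0,0,0],0.05],
  [[0,0,-0.1],[0,0,0],0.05],
  [[0.01,0,-0.11],[0,0,0],0.05],
])

```text
time: 21.4
tool_pos: [0.4703, -0.2453, 0.1369]
tool_rot: [3.139, -0.002, -0.001]
contact_force: [0.5, 0.1, -3.0]
opening: 0.0557
grip_force: 30.0
```

arm_command([
  [[0.03,-0.001,0],[0,0,0],0.05],
  [[0.065,-0.002,0],[0,0,0],0.05],
  [[0.1,-0.003,0],[0,0,0],0.05],
  [[0.135,-0.005,0],[0,0,0],0.05],
  [[0.16,-0.006,0],[0,0,0],0.05],
])

```text
time: 21.9
tool_pos: [0.6316, -0.2381, 0.1333]
tool_rot: [-3.141, 0.001, 0.0]
contact_force: [-0.3, -0.9, -3.3]
opening: 0.0555
grip_force: 30.0
```

arm_command([
  [[0.0077,0,0],[0,0,0],0.05],
  [[0.0077,0,0],[0,0,0],0.05],
  [[0.0077,0,0],[0,0,0],0.05],
  [[0.0077,0,0],[0,0,0],0.05],
  [[0.0077,0,0],[0,0,0],0.05],
])

```text
time: 22.4
tool_pos: [0.637, -0.239, 0.1345]
tool_rot: [3.141, 0.0, -0.001]
contact_force: [0.0, 0.7, -2.8]
opening: 0.0556
grip_force: 30.0
```

```bash
python3 - <<'E'
from h import *
st();print(delta([.638,-.2385,.0255],0))
E
```

```text
22.4 [ 0.637  -0.239   0.1345] [ 1.7999e+02  1.0000e-02 -5.0000e-02] [ 0.   0.7 -2.8] 0.0556 30.0
(array([ 0.001 , -0.0006,  0.109 ]), array([ 0.0002,  0.0001, -0.0009]))
```

arm_command([
  [[0.001,-0.0005,0.035],[0,0,0],0.05],
  [[0.001,-0.0005,0.07],[0,0,0],0.05],
  [[0.001,-0.0005,0.095],[0,0,0],0.05],
  [[0.001,-0.0005,0.104],[0,0,0],0.05],
  [[0.001,-0.0005,0.109],[0,0,0],0.05],
])

```text
time: 22.9
tool_pos: [0.6382, -0.2383, 0.0249]
tool_rot: [-3.141, 0.001, -0.001]
contact_force: [-12.4, 6.6, 26.4]
opening: 0.0554
grip_force: 30.0
```

arm_command([
  [[0,0,0],[0,0,0],0.05],
  [[0,0,0],[0,0,0],0.06],
  [[0,0,0],[0,0,0],0.08],
  [[0,0,0],[0,0,0],0.0918],
  [[0,0,0],[0,0,0],0.0918],
])

```text
time: 23.4
tool_pos: [0.6392, -0.2384, 0.0259]
tool_rot: [3.141, -0.001, -0.0]
contact_force: [0.1, -0.2, 0.7]
opening: 0.0793
grip_force: 0.0
```

arm_command([
  [[0,0,-0.01],[0,0,0],0.0918],
  [[0,0,-0.04],[0,0,0],0.0918],
  [[0,0,-0.07],[0,0,0],0.0918],
  [[0,0,-0.1],[0,0,0],0.0918],
  [[0,-0.026,-0.11],[0,0,0],0.0918],
])

```text
time: 23.9
tool_pos: [0.6403, -0.2156, 0.14]
tool_rot: [3.137, -0.007, -0.003]
contact_force: [1.3, 0.2, 0.5]
opening: 0.092
grip_force: 0.0
```

arm_command([
  [[-0.003,-0.045,0],[0,0,0],0.0918],
  [[-0.006,-0.09,0],[0,0,0],0.0918],
  [[-0.009,-0.135,0],[0,0,0],0.0918],
  [[-0.013,-0.18,0],[0,0,0],0.0918],
  [[-0.0155,-0.21,0],[0,0,0],0.0918],
])

```text
time: 24.4
tool_pos: [0.6229, 0.0008, 0.1363]
tool_rot: [-3.141, -0.001, 0.002]
contact_force: [0.0, -0.1, 0.3]
opening: 0.0917
grip_force: 0.0
```

arm_command([
  [[0,0,0],[0,0,0],0.0918],
  [[0,0,0],[0,0,0],0.0918],
  [[0,0,0.0],[0,0,0],0.0918],
  [[0,0,0.0],[0,0,0],0.0918],
  [[0,0,0.0],[0,0,0],0.0918],
])

```text
time: 24.9
tool_pos: [0.6234, -0.0034, 0.1351]
tool_rot: [3.141, -0.0, -0.002]
contact_force: [0.2, 1.5, -0.3]
opening: 0.0915
grip_force: 0.0
```

```bash
python3 - <<'E'
from h import *
st();print(delta([.6225,-.0025,.0255],0));wlook();tins()
E
```

```text
24.9 [ 0.6234 -0.0034  0.1351] [ 1.7999e+02 -0.0000e+00 -1.1000e-01] [ 0.2  1.5 -0.3] 0.0915 0.0
(array([-0.0009, -0.0009,  0.1096]), array([ 0.0002, -0.    , -0.0019]))
w lid red [623.7  -2.6  49.9  51.5]
top board red [ 455.7 -242.2   99.6   99.9    5.9]
top board blue [464.1 219.8  99.7  99.2   8.3]
top board yellow [ 636.5 -236.9   99.5  100.3   84.6]
```

arm_command([
  [[-0.001,-0.0008,0.04],[0,0,0],0.0918],
  [[-0.001,-0.0008,0.08],[0,0,0],0.0918],
  [[-0.001,-0.0008,0.1],[0,0,0],0.0918],
  [[-0.001,-0.0008,0.11],[0,0,0],0.0918],
  [[-0.001,-0.0008,0.11],[0,0,0],0.075],
])

```text
time: 25.5
tool_pos: [0.6218, -0.0016, 0.024]
tool_rot: [-3.141, 0.002, -0.001]
contact_force: [0.3, 0.2, 0.2]
opening: 0.0874
grip_force: 0.0
```

arm_command([
  [[0,0,0],[0,0,0],0.065],
  [[0,0,0],[0,0,0],0.055],
  [[0,0,0],[0,0,0],0.05],
  [[0,0,0],[0,0,0],0.05],
  [[0,0,0],[0,0,0],0.05],
], squeeze=30)

```text
time: 26.0
tool_pos: [0.6228, -0.0016, 0.0261]
tool_rot: [3.141, -0.002, -0.0]
contact_force: [-1.0, 0.0, 4.6]
opening: 0.0555
grip_force: 30.0
```

```bash
python3 - <<'E'
from h import *
st();print(delta([.457,-.244,.135],0))
E
```

```text
26.0 [ 0.6228 -0.0016  0.0261] [ 1.7997e+02 -9.0000e-02 -1.0000e-02] [-1.   0.   4.6] 0.0555 30.0
(array([-0.1657,  0.2425, -0.1091]), array([ 0.0005, -0.0016, -0.0001]))
```

arm_command([
  [[0,0,-0.015],[0,0,0],0.05],
  [[0,0,-0.04],[0,0,0],0.05],
  [[0,0,-0.07],[0,0,0],0.05],
  [[0,0,-0.1],[0,0,0],0.05],
  [[-0.01,0.015,-0.109],[0,0,0],0.05],
])

```text
time: 26.5
tool_pos: [0.6145, -0.0155, 0.1383]
tool_rot: [3.141, -0.007, 0.002]
contact_force: [-0.2, -0.6, -1.0]
opening: 0.0557
grip_force: 30.0
```

arm_command([
  [[-0.025,0.036,0],[0,0,0],0.05],
  [[-0.05,0.073,0],[0,0,0],0.05],
  [[-0.075,0.11,0],[0,0,0],0.05],
  [[-0.1,0.146,0],[0,0,0],0.05],
  [[-0.125,0.183,0],[0,0,0],0.05],
])

```text
time: 27.0
tool_pos: [0.4848, -0.2007, 0.1338]
tool_rot: [-3.141, 0.001, -0.0]
contact_force: [-0.2, -0.6, -2.5]
opening: 0.0554
grip_force: 30.0
```

arm_command([
  [[-0.018,0.026,0],[0,0,0],0.05],
  [[-0.0307,0.0445,0],[0,0,0],0.05],
  [[-0.0307,0.0445,0],[0,0,0],0.05],
  [[-0.0307,0.0445,0],[0,0,0],0.05],
  [[-0.0307,0.0445,0],[0,0,0],0.05],
])

```text
time: 27.5
tool_pos: [0.4565, -0.2432, 0.134]
tool_rot: [-3.141, 0.0, 0.0]
contact_force: [0.2, 0.5, -2.2]
opening: 0.0558
grip_force: 30.0
```

```bash
python3 - <<'E'
from h import *
st();print(delta([.457,-.244,.0265],0))
E
```

```text
27.5 [ 0.4565 -0.2432  0.134 ] [-1.7997e+02  2.0000e-02  1.0000e-02] [ 0.2  0.5 -2.2] 0.0558 30.0
(array([0.0006, 0.0008, 0.1075]), array([-0.0005,  0.0004,  0.0002]))
```

arm_command([
  [[0.0005,0.0008,0.035],[0,0,0],0.05],
  [[0.0005,0.0008,0.07],[0,0,0],0.05],
  [[0.0005,0.0008,0.095],[0,0,0],0.05],
  [[0.0005,0.0008,0.103],[0,0,0],0.05],
  [[0.0005,0.0008,0.108],[0,0,0],0.05],
])

```text
time: 28.0
tool_pos: [0.4571, -0.2437, 0.0259]
tool_rot: [-3.141, 0.001, 0.001]
contact_force: [-9.6, 11.5, 39.7]
opening: 0.0557
grip_force: 30.0
```

arm_command([
  [[0,0,0],[0,0,0],0.05],
  [[0,0,0],[0,0,0],0.06],
  [[0,0,0],[0,0,0],0.08],
  [[0,0,0],[0,0,0],0.0918],
  [[0,0,0],[0,0,0],0.0918],
])

```text
time: 28.5
tool_pos: [0.4574, -0.2449, 0.0266]
tool_rot: [3.141, -0.001, -0.0]
contact_force: [0.4, -1.1, 0.6]
opening: 0.0796
grip_force: 0.0
```

arm_command([
  [[0,0,-0.01],[0,0,0],0.0918],
  [[0,0,-0.04],[0,0,0],0.0918],
  [[0,0,-0.08],[0,0,0],0.0918],
  [[0,0,-0.12],[0,0,0],0.0918],
  [[0,0,-0.16],[0,0,0],0.0918],
])

```text
time: 29.0
tool_pos: [0.4568, -0.2445, 0.1886]
tool_rot: [3.141, -0.0, -0.0]
contact_force: [1.2, -0.2, 0.0]
opening: 0.0919
grip_force: 0.0
```

arm_command([
  [[-0.03,0.02,-0.01],[0,0,0],0.0918],
  [[-0.06,0.05,-0.02],[0,0,0],0.0918],
  [[-0.1,0.08,-0.02],[0,0,0],0.0918],
  [[-0.13,0.11,-0.02],[0,0,0],0.0918],
  [[-0.16,0.14,-0.02],[0,0,0],0.0918],
])

```text
time: 29.5
tool_pos: [0.2956, -0.3855, 0.2073]
tool_rot: [3.14, -0.001, -0.0]
contact_force: [0.8, -1.0, 0.6]
opening: 0.0919
grip_force: 0.0
```

arm_command([
  [[-0.03,0.03,0],[0,0,0],0.0918],
  [[-0.06,0.06,0],[0,0,0],0.0918],
  [[-0.08,0.08,0],[0,0,0],0.0918],
  [[-0.08,0.08,0],[0,0,0],0.0918],
  [[-0.08,0.08,0],[0,0,0],0.0918],
])

```text
time: 30.0
tool_pos: [0.2167, -0.4646, 0.2066]
tool_rot: [-3.142, -0.0, -0.002]
contact_force: [-0.3, -0.4, -0.2]
opening: 0.0918
grip_force: 0.0
```

```bash
python3 - <<'E'
from h import *
st()
t=robot.read_camera("top");m=robot.camera_model("top");s=robot.read_camera("side")
cv2.imwrite("pics/tf.png",t[:,:,::-1]);cv2.imwrite("pics/sf.png",s[:,:,::-1])
b={"blue":(464.1,219.8),"yellow":(636.5,-236.9),"red":(455.7,-242.2)}
tiles=[]
for k,(x,y) in b.items():
    u=pix(m,np.array([x/1000,y/1000,.062])); e=[pix(m,np.array([x/1000+.028*np.cos(a),y/1000+.028*np.sin(a),.054])) for a in np.linspace(0,6.28,40)]
    u0,v0=(u-32).astype(int); c=cv2.resize(t[v0:v0+65,u0:u0+65][:,:,::-1],(260,260),interpolation=cv2.INTER_CUBIC)
    for q in e: cv2.circle(c,tuple(int(z) for z in (q-[u0,v0]+.5)*4),1,(0,255,0),-1)
    tiles.append(c)
cv2.imwrite("pics/fin.png",np.vstack([np.hstack(tiles),cv2.resize(s[100:440,60:520][:,:,::-1],(780,340))[:, :]]))
E
```

```text
30.0 [ 0.2167 -0.4646  0.2066] [-1.8e+02 -2.0e-02 -1.1e-01] [-0.3 -0.4 -0.2] 0.0918 0.0
```

View pics/fin.png

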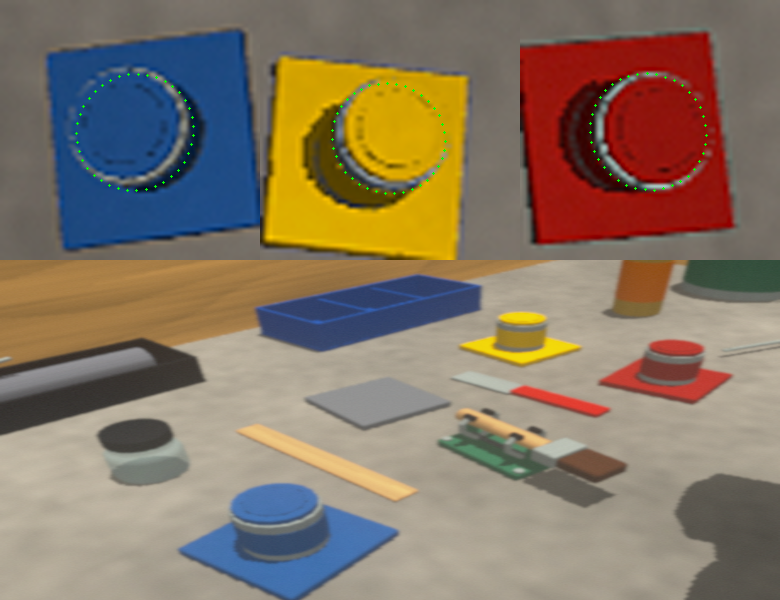

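The final picture shows all three tins upright and centred on their own boards, with each rim within about 2–3 mm of the expected circle. The brush is held in the clip, the grey board is empty and the jar hasn't moved.

```bash
python3 -c "
from cell import robot
print(robot.hand_in())"
```

```text
the job is handed in; nothing more can be done
None
```

Job handed in at about 30 s: the brush is pressed home in the clip, each tin stands upright within about 2–3 mm of the centre of its own board, the jar was left alone, and the gripper is open and clear.

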